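Set the blank under the hallmark stamp

ROBOT

A 6-joint arm with a two-finger parallel gripper is mounted at the origin on the work surface. World frame = base frame: x ahead of the robot, y to its left, z up, the work surface at z = 0. Lengths are in mm, angles in rad, forces in N, time in s.
With the tool pointing down it reaches from about 350 to 775 mm from the base axis. Payload 7.3 kg.
Tool frame: the origin (TCP) lies midway between the tips of the shut fingers; the grasp point (between the pads) lies 19 mm behind it; z points along the fingers, y is the line along which they close (so a half turn about z gives the same grasp; the last joint's range is limited). The gripper opens to 92 mm and grips with 3 to 60 N. Pads are 19 mm wide; open, the fingers measure 130 mm over their backs; the gripper's body (75 mm by 190 mm) begins 47 mm behind the grasp point.
Start: joints at [-1.266, 0.342, 1.524, -0, 1.275, -0.146], TCP at [228.759, -472.561, 226.741] pointing down, gripper open.
Joint ranges: [-2.53, 2.53], [-0.77, 2.02], [0.04, 2.7], [-1, 4.14], [0.28, 2.66], [-3.11, 3.11]. Speed limits (rad/s): [2.57, 2.57, 3.14, 3.14, 3.14, 3.14].

INTERFACE

Orientations are given as [roll, pitch, yaw] about the fixed x, y, z axes, in that order (R = Rz(yaw) Ry(pitch) Rx(roll)).
In Python, from plant import * gives the robot as it stands.
- The arm moves only by the tool step_arm, never from a script. Its argument "deltas" is one flat list of numbers, 5 for each row, row after row: the shift along the world's x, y, z in mm, then the turn about the world's z in degrees, then the finger opening in mm, from 0 to 91.8. In form: [tx, ty, tz, turn, gripper, tx, ty, tz, turn, gripper, ...]. A call has exactly 10 rows; each row shifts and turns the commanded pose from where the row before left it; what a row does not reach is not made up. A row lasts 1/8 s, in which the tool goes at most 62.5 mm and 10.7 degrees, less where a joint would pass 70% of its speed; a pose out of reach is approached as far as the arm can. A call is refused whole if a number of a shift passes 62.5 or a number of a turn 10.7, either way. A call with a gripper value outside its range is refused whole. The fingers move at their own pace and stop on an object; the grip force is fixed at half the most. Time passes only in rows, so rows that do not move let the fingers close, or fill a call up. It gives the time, the measured TCP pose, the force, the opening and the grip force at its end, in the units of the state.
- get_obs(): the state, without advancing time (a new reading comes with each control period).
- capture(name): name is "scene" or "top" or "wrist"; returns the picture (384x512x3 uint8, red, green, blue); there is no depth.
- camera_params(name): a dict with "mtx" (3x3 intrinsics, pixels), "k1" (the pictures are not rectified: a ray, as slopes to the right and down, at radius r is drawn at 1 + k1 r^2 times it, then the intrinsics apply), "rvec" (rotation vector, rad) and "tvec" (3), from world to camera coordinates, as OpenCV has them. Camera axes: x right, y down, z forward; pixel columns grow to the right and rows downward; lengths in mm; the calibration is good to about 2 mm. A picture is of the moment at which its call begins: read the wrist's pose just before it. camera_params takes no time and is no camera call; for the wrist camera it gives the pose at the moment of the call.
- close_job(): hands the job in; it is judged then, once.
The state is a dict: "time": time; "joint_positions": joint angles; "dq": joint speeds; "tau": joint torques, N m; "tool_pos": TCP position; "tcp_rot": TCP orientation; "contact_force": force on the tool from outside, world axes, zero at the start; "moment": the same for the moment, N m; "grip_width": finger opening in mm; "finger_force": force on a finger pad.
Only numpy, scipy, OpenCV 4.12 (cv2) and the standard library are available. Lean on these libraries where they do the work, as an engineer would, in place of code of your own. Each camera call takes 0.05 s, during which the arm holds its last target. There are 200 camera calls.

TASK

Bring the silver blank under the stamp of the stamping jig: push the jig's sprung slide by its push plate all the way in against the back buffer, then let it come back until the stop pin catches it halfway and holds it there by itself. Only push, with the fingertips on the front of the push plate, and grip nothing: do not touch the blank or the stop pin's knob, leave the blank lying in its nest, and do not disturb the pieces lying around.

Things in the scene. Friction and masses are not known exactly. Their poses are not given: they have to be found in the camera images.
- jig: The stamping jig, a low dark steel fixture, fixed: base plate 270 x 130 mm, 18 mm thick; origin at the centre of its underside, x axis along the slide in the push direction (roughly away from the robot), z up. A bridge 130 mm wide, top 78 mm above the table, spans the slide 5 to 35 mm ahead of the origin; a second cross block, top at 68 mm, carries the stop pin 80 mm ahead.
- push_face (a point): Centre of the front face of the push plate, moving with the slide: an upright plate 96 mm wide, 14 mm thick, from 20 to 66 mm above the table, at the robot's end of the slide, with a sloping brace behind. Point 43 mm above the table; x axis in the push direction, square into the face. With the slide out it is 165 mm behind the jig's origin, 30 mm in front of the base plate.
- slide (a joint): How far the slide is pushed in, m: 0 fully out, held by its spring (start); about 0.040 caught halfway on the stop pin, nest under the stamp; 0.055 fully in on the back buffer. Pushing takes about 5 N at first, rising to 9 N before the buffer. Past 0.041 the pin drops behind the slide's catch: let go, the slide then springs back onto the pin and stays; let go earlier, it returns to 0.
- nest (a point): Centre of the floor of the round nest on the slide, moving with it: a hole 31 mm across in a brass plate 46 x 46 mm, 4 mm thick. The point is 31 mm above the table, 145 mm ahead of push_face; x axis in the push direction. At the start it is 40 mm short of the stamp.
- stamp_top (a point): Top of the upright steel stamp in the middle of the bridge, fixed, 140 mm above the table, 20 mm ahead of the jig's origin.
- blank: The silver blank, a plain disc 28 mm across and 5 mm thick, 32 g, lying loose in the nest; origin at the centre of its underside, z its axis.
- stop_pin (a joint): How far the sprung stop pin is lifted, m: 0 down (start, and when it has caught the slide), about 0.009 at the top of the catch. It works by itself as the slide moves.
- pin_knob (a point): Top of the black round knob (22 mm across) of the stop pin, 98 mm above the table when the pin is down.
- iron_bangle: Dark iron bangle lying flat, 72 mm across, 10 mm high; origin at the centre of its underside. Leave alone.
- copper_bangle: Copper bangle lying flat, 70 mm across, 12 mm high; origin at the centre of its underside. Leave alone.
- clear_cuff: Clear plastic cuff standing on its rim, 64 mm across, 24 mm high; origin at the centre of its underside. Leave alone.
- horn_ring: Brown horn ring, thick, 54 mm across, 18 mm high; origin at the centre of its underside. Leave alone.
- s_hook: Forged S hook of 10 mm dark bar lying flat, about 100 mm long; origin at its middle, on the table. Leave alone.
- brass_cone: Turned brass pendant standing on its flat end, 22 mm across, 57 mm tall; origin at the centre of its underside. Leave alone.
- hammer: Hammer lying on its side, 260 mm long; origin about the middle of its length, on the table. Leave alone.
- ring_tray: Black tray of finger rings, 130 x 200 mm, 22 mm high; origin at the centre of its underside. Leave alone.

How it is judged (in metres and radians):
On the way, in this order (a step that is already met when the one before it is completed fails the run):
1. the slide is pushed fully in, to within 5 mm of the end of its travel at the back buffer (value of joint slide above 0.05 m), for 0.05 s.
2. the slide has come back and stands on the stop pin, halfway (value of joint slide between 0.037 and 0.0425 m and value of joint stop_pin below 0.002 m), for 0.2 s.
At the end, for the whole second after the job is handed in: The slide stands at rest halfway (37 to 42.5 mm in), held by the stop pin, which is down (lifted less than 2 mm); the blank lies flat in its nest, centred within 4 mm and seated within 2 mm (all of step 2 and velocity of joint slide between -0.005 and 0.005 m/s and horizontal distance between blank and nest below 0.004 m and z of blank in the frame of nest below 0.002 m and angle between blank's own z axis and vertical below 0.1 rad); the robot touches nothing.
It fails at once if the blank is lifted or knocked out of its nest (z of blank in the frame of nest above 0.006 m or horizontal distance between blank and nest above 0.008 m).
It fails at once if the robot touches the blank (contact force between the arm and blank above 0.5 N).
It fails at once if the robot handles the stop pin (contact force between the arm and stop_pin above 1 N).
It fails at once if the push plate is gripped or hooked from behind (contact force between the fingers and slide_c4 above 1 N).
It fails at once if a piece lying around is moved more than 15 mm (distance of any of iron_bangle, copper_bangle, clear_cuff, horn_ring, s_hook, brass_cone, hammer, ring_tray from where it was at the start of the episode above 0.015 m).
It also fails if it takes over 34 s, if anything falls off the work surface, if the arm or the gripper's body presses on something with over 40 N, if the wrist force passes 120 N, or if a joint passes its speed limit or range.

## Working session

There is one attempt and no reset: what is moved stays moved. The work goes in short steps, Python scripts to look and compute and a tool call to move; the robot and the scene stay as the last step left them, time stands still between calls to the robot, and variables do not carry over. Pictures are saved under pics/ and viewed, at most 10 in all, crops included, and the job is handed in when it is done.

Besides the shell and the picture viewer there is one more tool, called after "Call:" as name(argument=value, ...) on one line, values as JSON. step_arm: Moves the arm, as the interface text tells. Its arguments: {"type":"object","properties":{"deltas":{"type":"array","items":{"type":"number"}}},"required":["deltas"]}

```bash
mkdir -p pics && python3 - <<'E'
from plant import *
import cv2
o=get_obs();print(o['time'],o['tool_pos'],o['tcp_rot'],o['contact_force'],o['grip_width'])
for n in("scene","top"):
    im=capture(n);cv2.imwrite(f"pics/{n}0.png",cv2.resize(im[:,:,::-1],(800,600),interpolation=cv2.INTER_CUBIC));print(n,camera_params(n))
E
```

```text
0.0 [ 228.61266623 -472.15981959  226.03516656] [-3.14007177e+00 -2.16128028e-04  4.50793730e-01] [-0.38022269 -0.34593329 -0.34173505] 91.58893845640225
scene {'mtx': array([[350.19752161,   0.        , 253.80990053],
       [  0.        , 350.19752161, 193.0674193 ],
       [  0.        ,   0.        ,   1.        ]]), 'k1': 0.018845171971343493, 'rvec': array([ 2.07152976,  1.07104855, -0.50172259]), 'tvec': array([-367.61009592, -222.08825803, 1305.71650019])}
top {'mtx': array([[493.69146658,   0.        , 253.6185519 ],
       [  0.        , 493.69146658, 184.69440131],
       [  0.        ,   0.        ,   1.        ]]), 'k1': -0.08002710749349476, 'rvec': array([ 2.08257673, -2.13679316,  0.23004083]), 'tvec': array([  56.4198303 ,  578.30260885, 1214.59147097])}
```

View pics/scene0.png

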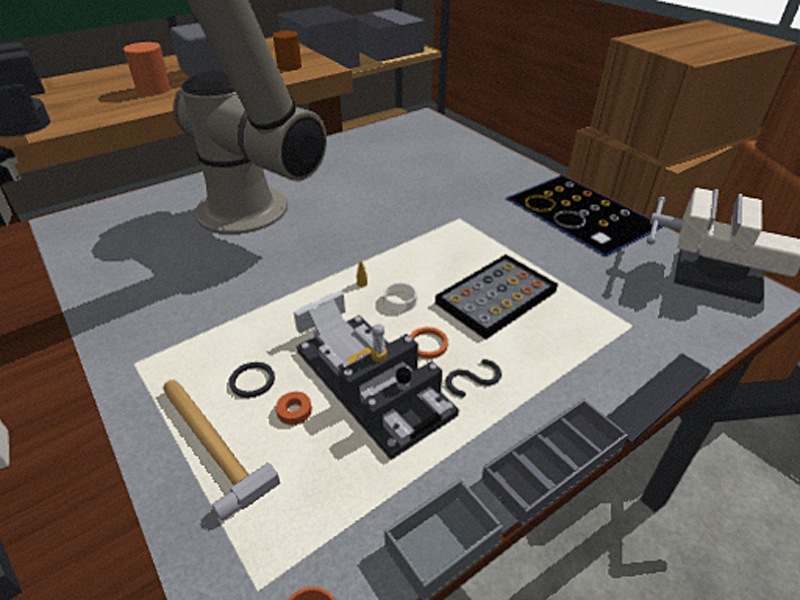

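View pics/top0.png

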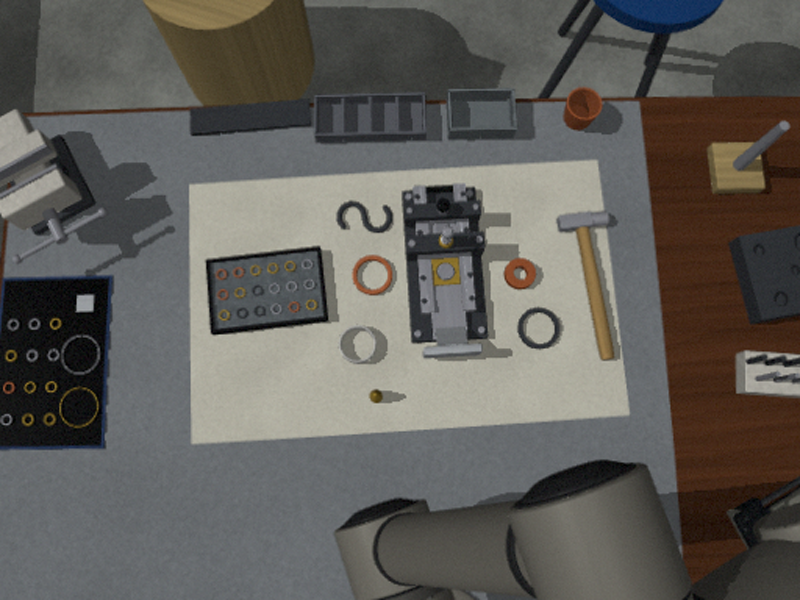

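The scene view shows the jig in mid-sheet: push plate at about (320,310), stamp top (378,330), knob (403,374). The top view shows the jig upright in the picture, with the push plate at (424..481,350), nest (446,270) and knob (444,205). The brass cone stands at (376,396), left of the plate. I'll crop both for accuracy.

```bash
python3 - <<'E'
from plant import *
import cv2, numpy as np
a=capture("top")[:,:,::-1][110:240,225:345]; b=capture("scene")[:,:,::-1][160:300,170:300]
A=cv2.resize(a,None,fx=4,fy=4,interpolation=cv2.INTER_CUBIC);B=cv2.resize(b,None,fx=4,fy=4,interpolation=cv2.INTER_CUBIC)
A=cv2.convertScaleAbs(A,alpha=1.3);B=cv2.convertScaleAbs(B,alpha=1.3)
B=B[:560];A=cv2.copyMakeBorder(A,0,560-A.shape[0],0,0,cv2.BORDER_CONSTANT)
c=np.hstack([A,B])[:, :800];print(A.shape,B.shape);cv2.imwrite("pics/ab.png",np.hstack([A,B[:,:320]]))
E
```

```text
(560, 480, 3) (560, 520, 3)
```

View pics/ab.png

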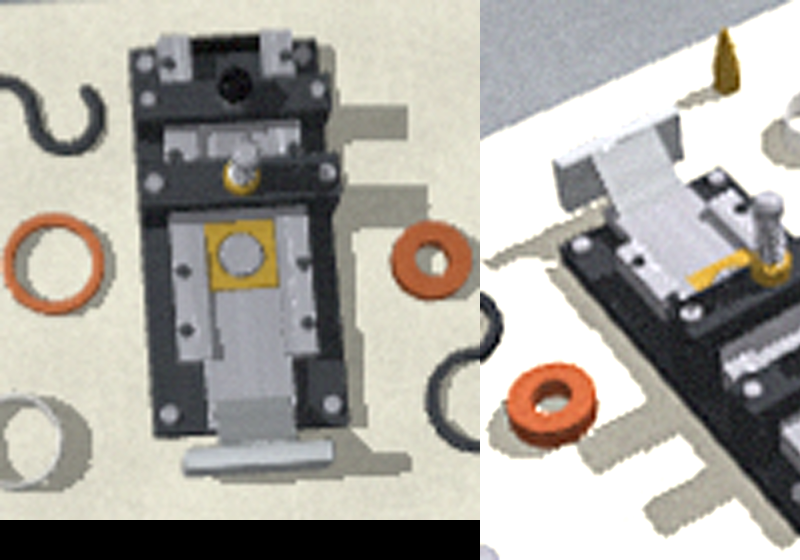

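```bash
cat > h.py <<'E'
from plant import *
import cv2, numpy as np
def ray(n,uv,P=None):
    P=P or camera_params(n);R=cv2.Rodrigues(P['rvec'])[0]
    K=P['mtx'];d=np.array([P['k1'],0,0,0,0.])
    x=cv2.undistortPoints(np.array([[uv]],float),K,d)[0,0]
    return -R.T@P['tvec'],R.T@np.array([*x,1])
def onz(n,uv,z):
    c,d=ray(n,uv);return c+d*(z-c[2])/d[2]
def tri(obs):
    A=np.zeros((3,3));b=np.zeros(3)
    for n,uv in obs:
        c,d=ray(n,uv);d/=np.linalg.norm(d);M=np.eye(3)-np.outer(d,d);A+=M;b+=M@c
    return np.linalg.solve(A,b)
T=lambda x,y:(225+x/4-.375,110+y/4-.375)
S=lambda x,y:(170+(x-480)/4-.375,160+y/4-.375)
E
python3 - <<'E'
from h import *
np.set_printoptions(precision=1,suppress=True)
print("cams",ray("top",(256,192))[0],ray("scene",(256,192))[0])
print("stamp tri",tri([("top",T(243,147)),("scene",S(768,199))]))
for nm,p,z in[("base nearL",(155,437),18),("base nearR",(348,424),18),("base farL",(131,40),18),("base farR",(318,38),18),("nest blank",(241,255),36),
 ("plate UL",(183,450),66),("plate UR",(332,440),66),("plate LL",(185,474),66),("plate LR",(332,463),66),("knob",(235,84),98),("stamp",(243,147),140)]: print(nm,onz("top",T(*p),z))
for nm,p,z in[("plate sceneL rear",(556,160),66),("plate sceneR rear",(680,116),66),("stamp",(768,199),140),("cone tip",(724,28),57),("base near",(563,252),18)]: print(nm,onz("scene",S(*p),z))
E
```

```text
cams [ 308.5   49.1 1309.7] [1143.3 -348.6  678.8]
stamp tri [656.6 -41.4 138.1]
base nearL [496.2  17.9  18. ]
base nearR [ 501.5 -110.    18. ]
base farL [772.6  26.2  18. ]
base farR [ 771. -103.   18.]
nest blank [613.8 -42.3  36. ]
plate UL [480.5   1.6  66. ]
plate UR [484.3 -93.4  66. ]
plate LL [465.1   0.8  66. ]
plate LR [469.6 -92.7  66. ]
knob [712.3 -38.5  98. ]
stamp [657.4 -38.8 140. ]
plate sceneL rear [478.  -96.1  66. ]
plate sceneR rear [486.7  -6.4  66. ]
stamp [657.3 -45.  140. ]
cone tip [407.9  78.2  57. ]
base near [ 510.9 -114.6   18. ]
```

Jig found: yaw about 0.035 rad, push face near (469, -47), and the pieces are clear of the approach path. Moving in front of the plate first.

Call:
step_arm(deltas=[18,40,0,-2.4,10,18,40,0,-2.4,10,18,40,0,-2.4,10,18,40,0,-2.4,10,18,40,0,-2.4,10,18,40,0,-2.4,10,18,40,0,-2.4,10,18,40,0,-2.4,10,18,40,0,-2.4,10,18,40,0,-2.4,10])

```text
time: 1.45
tool_pos: [409.1, -71.2, 226.8]
tcp_rot: [3.141, -0.0, 0.03]
contact_force: [-0.3, 0.3, -0.5]
grip_width: 10.2
finger_force: 0.0
```

Call:
step_arm(deltas=[5,12,-20,0,10,0,12,-30,0,10,0,0,-30,0,10,0,0,-30,0,10,0,0,-20,0,10,0,0,0,0,10,0,0,0,0,10,0,0,0,0,10,0,0,0,0,10,0,0,0,0,10])

```text
time: 2.7
tool_pos: [413.9, -48.6, 97.1]
tcp_rot: [3.141, -0.001, 0.032]
contact_force: [-0.2, -0.0, 0.1]
grip_width: 10.1
finger_force: 0.0
```

```bash
python3 - <<'E'
from h import *
o=get_obs();print(o['time'],o['tool_pos'],o['tcp_rot'],o['contact_force'],o['grip_width'])
w=capture("wrist")[:,:,::-1];s=capture("scene")[:,:,::-1][130:300,150:320]
cv2.imwrite("pics/w1.png",np.hstack([cv2.resize(w,(400,300)),cv2.resize(s,(400,300))]))
E
```

```text
2.7 [413.90627371 -48.60733139  97.07834766] [ 3.14127188e+00 -6.74768359e-04  3.18988846e-02] [-0.2018176  -0.00351438  0.0896482 ] 10.132501861082652
```

View pics/w1.png

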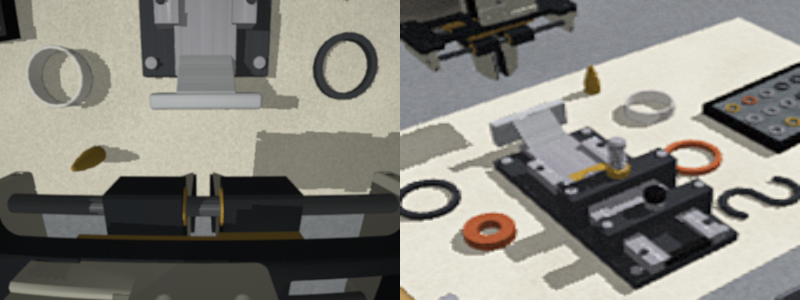

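The wrist view shows the plate (150–260, 100) centred on the fingers (204, 205), square and clear. The scene view shows the free descent path. Next: descend, then approach to contact.

Call:
step_arm(deltas=[0,0,-20,0,10,0,0,-20,0,10,0,0,-20,0,10,0,0,0,0,10,8,0.3,0,0,10,8,0.3,0,0,10,8,0.3,0,0,10,4,0.1,0,0,10,0,0,0,0,10,0,0,0,0,10])

```text
time: 4.05
tool_pos: [441.4, -47.5, 36.7]
tcp_rot: [-3.142, 0.001, 0.032]
contact_force: [0.0, -0.1, -0.2]
grip_width: 10.1
finger_force: 0.0
```

Call:
step_arm(deltas=[3,0.1,0,0,10,3,0.1,0,0,10,3,0.1,0,0,10,3,0.1,0,0,10,3,0.1,0,0,10,3,0.1,0,0,10,3,0.1,0,0,10,3,0.1,0,0,10,0,0,0,0,10,0,0,0,0,10])

```text
time: 5.3
tool_pos: [465.6, -46.6, 36.6]
tcp_rot: [-3.142, 0.0, 0.032]
contact_force: [-3.6, -0.2, -0.2]
grip_width: 9.7
finger_force: 1.6
```

Contact at about x=465. Pushing in smoothly.

Call:
step_arm(deltas=[2,0.1,0,0,10,3,0.1,0,0,10,4,0.1,0,0,10,5,0.2,0,0,10,5,0.2,0,0,10,5,0.2,0,0,10,5,0.2,0,0,10,5,0.2,0,0,10,4,0.1,0,0,10,2,0.1,0,0,10])

```text
time: 6.55
tool_pos: [504.7, -45.2, 36.6]
tcp_rot: [-3.141, 0.003, 0.032]
contact_force: [-7.2, -2.1, 4.0]
grip_width: 9.6
finger_force: 4.1
```

Call:
step_arm(deltas=[1.5,0,0,0,10,1.5,0.1,0,0,10,1.5,0,0,0,10,1.5,0.1,0,0,10,1.5,0,0,0,10,1,0.1,0,0,10,1,0,0,0,10,0,0,0,0,10,0,0,0,0,10,0,0,0,0,10])

```text
time: 7.8
tool_pos: [513.4, -44.9, 36.6]
tcp_rot: [-3.141, 0.004, 0.032]
contact_force: [-10.1, -1.2, 5.5]
grip_width: 10.2
finger_force: 5.1
```

Call:
step_arm(deltas=[1,0,0,0,10,1,0,0,0,10,1,0.1,0,0,10,1,0,0,0,10,0,0,0,0,10,0,0,0,0,10,0,0,0,0,10,0,0,0,0,10,0,0,0,0,10,0,0,0,0,10])

```text
time: 9.05
tool_pos: [513.4, -44.8, 36.6]
tcp_rot: [-3.141, 0.013, 0.033]
contact_force: [-25.4, -5.1, 17.1]
grip_width: 10.3
finger_force: 12.4
```

The force jumps to 25 N with no further travel, at 513.4 (contact about 458.5, plus 55), so the slide is on the buffer. Letting it come back gently.

Call:
step_arm(deltas=[-2,0,0,0,10,-2,-0.1,0,0,10,-2,0,0,0,10,-2,-0.1,0,0,10,-2,0,0,0,10,-2,-0.1,0,0,10,-2,0,0,0,10,-2,-0.1,0,0,10,-2,0,0,0,10,-2,-0.1,0,0,10])

```text
time: 10.3
tool_pos: [498.5, -45.4, 36.6]
tcp_rot: [3.142, 0.002, 0.032]
contact_force: [-6.1, -1.6, 1.8]
grip_width: 9.7
finger_force: 3.0
```

Call:
step_arm(deltas=[-2,-0.1,0,0,10,-2,0,0,0,10,-3,-0.1,0,0,10,-5,-0.2,0,0,10,-8,-0.3,0,0,10,-10,-0.3,0,0,10,-10,-0.3,0,0,10,-10,-0.3,0,0,10,-10,-0.3,0,0,10,-5,0,0,0,10])

```text
time: 11.55
tool_pos: [433.5, -47.3, 36.8]
tcp_rot: [-3.142, 0.0, 0.032]
contact_force: [-0.5, -0.4, 0.3]
grip_width: 10.0
finger_force: 0.0
```

Call:
step_arm(deltas=[-5,0,20,0,10,0,0,30,0,10,0,0,30,0,10,0,0,30,0,10,0,-20,30,0,10,0,-40,20,0,10,0,-40,0,0,10,0,-20,0,0,10,0,0,0,0,10,0,0,0,0,10])

```text
time: 12.8
tool_pos: [429.0, -166.5, 196.6]
tcp_rot: [-3.141, 0.0, 0.032]
contact_force: [-0.8, 1.2, 0.2]
grip_width: 9.9
finger_force: 0.0
```

```bash
python3 - <<'E'
from h import *
o=get_obs();print(o['time'],o['tool_pos'],o['contact_force'])
a=capture("top")[:,:,::-1][110:240,225:345]; b=capture("scene")[:,:,::-1][160:300,170:300]
A=cv2.resize(a,None,fx=4,fy=4,interpolation=cv2.INTER_CUBIC);B=cv2.resize(b,None,fx=4,fy=4,interpolation=cv2.INTER_CUBIC)
A=cv2.convertScaleAbs(A,alpha=1.3);B=cv2.convertScaleAbs(B,alpha=1.3)
A=cv2.copyMakeBorder(A,0,560-A.shape[0],0,0,cv2.BORDER_CONSTANT)
cv2.imwrite("pics/ab2.png",np.hstack([A,B[:,:320]]))
E
```

```text
12.8 [ 429.04034379 -166.54856521  196.5762098 ] [-0.77550414  1.20845378  0.15779757]
```

View pics/ab2.png

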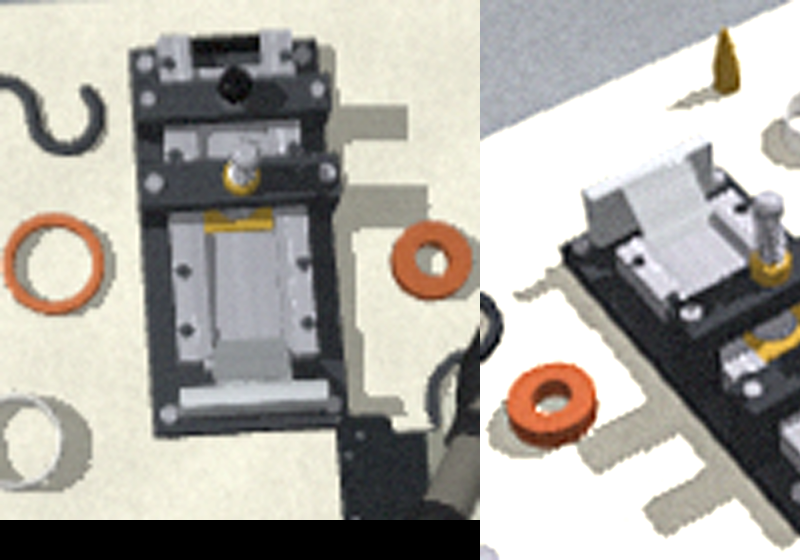

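The plate's front edge now lies at (182..328, 407), against 468 before. That is about 40 mm further in and it stays there with the arm away. The knob is down at (235,84), and the blank lies in the brass nest under the bridge. The neighbouring pieces in view have not moved.

```bash
python3 -c "
from plant import *
print(close_job())"
```

```text
the job is handed in; nothing more can be done
None
```

The slide was pushed in to the back buffer and came back about 15 mm; the last pictures show it holding by itself on the stop pin about 40 mm in, with the blank in its nest and the arm clear, and I handed the job in at about 13 s (no verdict was returned).

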